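Fit the cell into the inspection lamp

TASK

Get the yellow inspection lamp ready for use: first turn its dimmer knob fully anticlockwise to the off stop, then load the fresh black-and-copper cell into the open battery bay. Press the cell's flat end against the coil spring, roll its button end down past the red retaining lip and let it seat level under the lip, dimmer still off. Leave the spent grey-and-green cell and everything else on the desk where they are.

Things in the scene. Friction and masses are not known exactly. Their poses are not given: they have to be found in the camera images.
- bay (a point): centre of the lamp's battery bay, where the middle of the cell's barrel must finally lie. x runs along the bay from spring to lip (roughly away from the robot), z up. Bay floor: black plate 56 wide, 16.5 below this point, 42 above the desk. Two rails 4 high, 24 apart inside, 32 outside, centre the cell and stay under it; no side walls, so fingers fit beside the cell down to the floor
- lip (a point): middle of the free lower edge of the red retaining lip: bay x = +24.5, 34.5 above the bay floor. The lip is 26 wide, 4 thick, and overhangs from a black contact wall (36 wide, 38.5 above the floor) whose face is at bay x = +31.5, where the nub ends up. Axes as the bay's
- lamp: the inspection lamp, fixed to the desk: yellow housing 230 x 200 x 40, origin under its centre, axes as the bay's; the bay's centre is at x 0, y +45, z 58.5. A black LED head, top 85 above the desk, stands along its far edge at x = 83 to 109
- spring (a joint): how far the coil spring is pressed back along the bay's -x, in m: 0 free, 0.020 solid; 800 N/m. Its steel end disc is 18 across, 7.5 to 25.5 above the bay floor, face at bay x = -25.5 when free. A seated cell presses it 0.003; to get the barrel down past the lip takes at least 0.007. Behind it a wall 28 high, 36 wide, at bay x -50 to -55
- dimmer (a joint): dimmer angle in rad: 0 = fully anticlockwise, the off stop; grows clockwise seen from above, to 4.7. It starts between 0.7 and 1.4, stays where it is left, turns with about 0.03 N m. The knob's bar lies along the lamp's x at 0
- dimmer_grip (a point): on the dimmer's vertical axis at grip height, 37 above the lamp's deck, 77 above the desk; lamp x = -20, y = -50. Black knob: disc 44 across up to 14 above the deck, on it a bar 42 long, 14 thick, 12 to 44 above the deck, lying along this point's x, which turns with the knob. White mark on the bar's -x half; at off it points to the red dot. Pinch the bar across its 14
- fresh_mid (a point): middle of the barrel of the fresh cell (D size): black, copper band at the button end, barrel 33 across, 57 long, 135 g, lying down. x points along it to the button end (nub 10 across, 3 long); flat end 28.5 along -x. It starts in a fixed blue carrier (66 x 32, rails as in the bay, all under the cell), its middle 22.5 above the desk, nub more or less away from the robot
- fresh_plus (a point): centre of the tip of the fresh cell's nub, 31.5 from the barrel's middle
- fresh: the fresh cell; origin at its barrel's middle, x to the nub
- spent_mid (a point): middle of the barrel of the spent cell, same shape, grey with a green band, in a second such carrier; leave it. The two cells' places may be swapped
- cover: yellow battery cover of the lamp, a flat plate 110 x 60 x 7, lying on the desk; stays there; origin on the desk under its middle; leave it
- jar1: sample jar, 64 across, 71 high, blue lid, pale capsules inside; origin on the desk under its middle; leave it
- jar2: sample jar like jar1 with reddish capsules; origin on the desk under its middle; leave it
- pens: black pen cup with pens, 76 across, pens up to 165 high; origin on the desk under its middle; leave it
- stapler: red and black stapler, 130 x 34 x 41; origin on the desk under its middle; leave it
- stamp: dark wooden hand stamp, 40 across, 72 high; origin on the desk under its middle; leave it
- magnifier: hand magnifier lying flat, 86 lens ring and a 90 handle; origin on the desk under its lens; leave it

How it is judged:
On the way, in this order (a step that is already met when the one before it is completed fails the run):
1. the dimmer is turned off while the fresh cell is still away from the bay (value of joint dimmer below 0.1 rad and distance between fresh_mid and bay above 0.08 m), for 0.2 s.
2. the fresh cell, at the bay, presses the coil spring back by more than 6 mm (value of joint spring above 0.006 m and distance between fresh_mid and bay below 0.05 m), for 0.1 s.
At the end, for the whole second after the job is handed in: The dimmer is within 0.1 rad of its off stop; the fresh cell lies at rest in the bay, its barrel's middle within 3 mm of the bay point along the bay and in height and 4 mm across it, its axis within 0.1 rad of the bay's, flat end on the spring (pressed 0.5 to 6 mm) and button end under the lip (value of joint dimmer below 0.1 rad and x of fresh_mid in the frame of bay between -0.003 and 0.003 m and y of fresh_mid in the frame of bay between -0.004 and 0.004 m and z of fresh_mid in the frame of bay between -0.003 and 0.003 m and angle between the x axis of fresh_mid and the x axis of bay, either way round below 0.1 rad and x of fresh_plus in the frame of bay above 0.02 m and value of joint spring between 0.0005 and 0.006 m and linear speed of fresh below 0.02 m/s); the robot touches nothing.
It fails at once if the spent cell is moved more than 20 mm (distance of spent_mid from where it was at the start of the episode above 0.02 m).
It fails at once if another thing on the desk (cover, jars, pen cup, stapler, stamp, magnifier) is moved more than 30 mm (distance of any of cover, jar1, jar2, pens, stapler, stamp, magnifier from where it was at the start of the episode above 0.03 m).
It also fails if it takes over 58 s, if anything falls off the work surface, if the arm or the gripper's body presses on something with over 40 N, if the wrist force passes 120 N, or if a joint passes its speed limit or range.

ROBOT

A 7-joint arm with a two-finger parallel gripper is mounted at the origin on the work surface. World frame = base frame: x ahead of the robot, y to its left, z up, the work surface at z = 0. Lengths are in m, angles in rad, forces in N, time in s.
With the tool pointing down it reaches from about 0.4 to 0.925 m from the base axis. Payload 4.1 kg.
Tool frame: the origin (TCP) lies on the centre line of the jaws, within the pads' length; the fingertips stand 14 mm ahead of it and the grasp point (between the pads) lies 5 mm behind it (robot.finger_overhang is the distance from the TCP to the fingertips, in m); z points along the fingers, y is the direction in which the jaws open and shut (so a half turn about z gives the same grasp; the last joint's range is limited). The gripper opens to 85 mm and grips with 20 to 120 N. Pads are 22 mm wide; open, the fingers measure 114 mm over their backs; the gripper's body (76 mm by 85 mm) begins 54 mm behind the grasp point. The pads swing forward as they close: fully open they stand 13 mm farther back than shut.
Start: joints at [-1.294, 0.398, 0.045, 1.537, -0.019, 1.207, -0.051], TCP at [0.239, 0.605, 0.245] pointing down, gripper open.
Joint ranges: [-2.82, 2.82], [-0.49, 2.23], [-1.37, 1.46], [0, 2.46], [-1.36, 4.5], [0.23, 2], [-2.94, 2.94]. Speed limits (rad/s): [2.57, 2.57, 3.14, 3.14, 3.14, 3.14, 3.14].

INTERFACE

Orientations are given as a unit quaternion [x, y, z, w].
In Python, from cell import sense, viewer, ticket, robot gives the robot as it stands.
- The arm moves only by the tool drive_tool, never from a script. Its argument "moves" is a list of rows, each a list of 3 entries, a list of its own where there are three numbers: the shift along the tool's x, y, z in units of 25 mm (1.0 is 25 mm), then the turn, a rotation vector about the tool's x, y, z in units of 6 degrees (1.0 is 6 degrees), then the finger opening in mm, from 0 to 85.4. In form: [[[dx, dy, dz], [wx, wy, wz], hand], ...]. A call has exactly 8 rows; each row shifts and turns the commanded pose from where the row before left it, along the tool's axes as they then stand; what a row does not reach is not made up. A row lasts 1/12 s, in which the tool goes at most 41.7 mm and 7.16 degrees, less where a joint would pass 70% of its speed; a pose out of reach is approached as far as the arm can. A call is refused whole if a number of a shift passes 1 or a number of a turn 1, either way. A call with a gripper value outside its range is refused whole. The fingers move at their own pace and stop on an object; "force" is the grip in N (left out, the last holds). Time passes only in rows, so rows that do not move let the fingers close, or fill a call up. It gives the time, the measured TCP pose, the force and the opening at its end, in the units of the state.
- sense(): the state, without advancing time (a new reading comes with each control period).
- viewer.capture(name): name is "scene" or "top" or "wrist"; returns a dict with "image" (384x512x3 uint8, red, green, blue), "fov_y" (degrees; the focal length in pixels is half the picture's height over the tangent of half this angle, whatever the lens; pixels are square), "cx", "cy" (the principal point, pixels), "rvec" (rotation vector, rad) and "tvec" (3), from world to camera coordinates, as OpenCV has them; the wrist camera has in their place "hand_eye" (4x4, takes a point from camera to tool coordinates, whose origin is the TCP and whose axes are the flange's). Camera axes: x right, y down, z forward; pixel columns grow to the right and rows downward; lengths in m; the calibration is good to about 2 mm. A picture is of the moment at which its call begins: read the wrist's pose just before it. There is no depth.
- ticket.hand_in(): hands the job in, once; it reports no verdict.
The state is a dict: "time_s": time; "q": joint angles; "qd": joint speeds; "effort": joint torques, N m; "position": TCP position; "ee_rot": TCP orientation; "contact_force": force on the tool from outside, world axes, zero at the start; "moment": the same for the moment, N m; "gripper_width": finger opening in m.
Only numpy, scipy, OpenCV 4.12 (cv2) and the standard library are available. Lean on these libraries where they do the work, as an engineer would, in place of code of your own. Each camera call takes 0.05 s, during which the arm holds its last target. There are 200 camera calls.

## Working session

There is one attempt and no reset: what is moved stays moved. The work goes in short steps, Python scripts to look and compute and a tool call to move; the robot and the scene stay as the last step left them, time stands still between calls to the robot, and variables do not carry over. Pictures are saved under pics/ and viewed, about 8 in all and at most 12, crops included, and the job is handed in when it is done.

Besides the shell and the picture viewer there is one more tool, called by a JSON object that holds its "op" and its "data", one argument or row to a line. drive_tool: Moves the arm, as the interface text tells. Its arguments: {"type":"object","properties":{"moves":{"type":"array"},"force":{"type":"number"}},"required":["moves"]}

```bash
ls; mkdir -p pics; cat > h.py <<'E'
import numpy as np, cv2
from scipy.spatial.transform import Rotation as R
from cell import sense, viewer, ticket, robot
def cam(name):
    s=sense(); c=viewer.capture(name); im=c["image"]; f=im.shape[0]/2/np.tan(np.radians(c["fov_y"])/2)
    if "hand_eye" in c:
        T=np.eye(4);T[:3,:3]=R.from_quat(s["ee_rot"]).as_matrix();T[:3,3]=s["position"]
        W=T@np.array(c["hand_eye"])
    else:
        r=R.from_rotvec(np.ravel(c["rvec"])).as_matrix(); W=np.eye(4);W[:3,:3]=r.T;W[:3,3]=-r.T@np.ravel(c["tvec"])
    return dict(im=im,f=f,cx=c["cx"],cy=c["cy"],W=W)
def ray(c,u,v):
    d=c["W"][:3,:3]@np.array([(u-c["cx"])/c["f"],(v-c["cy"])/c["f"],1]); return c["W"][:3,3],d
def onz(c,u,v,z):
    o,d=ray(c,u,v); return o+d*(z-o[2])/d[2]
def proj(c,p):
    q=c["W"][:3,:3].T@(np.array(p)-c["W"][:3,3]); return c["cx"]+c["f"]*q[0]/q[2],c["cy"]+c["f"]*q[1]/q[2]
def save(c,name,box=None,k=1.0):
    im=c["im"]
    if box: im=im[box[1]:box[3],box[0]:box[2]]
    im=cv2.resize(im,None,fx=k,fy=k,interpolation=cv2.INTER_CUBIC); cv2.imwrite("pics/"+name,im[:,:,::-1])
def mask(c,lo,hi):
    return cv2.inRange(cv2.cvtColor(c["im"],cv2.COLOR_RGB2HSV),np.array(lo),np.array(hi))
def blobs(m,amin=30):
    n,l,s,ce=cv2.connectedComponentsWithStats(m); return [(int(s[i,4]),s[i,:4].tolist(),ce[i].round(1).tolist()) for i in range(1,n) if s[i,4]>=amin]
E
python3 - <<'E'
from h import *
import pickle
c=cam("top"); d=cam("scene"); save(c,"top.png",k=1.5); save(d,"scene.png",k=1.5)
pickle.dump((c,d),open("a.pkl","wb"))
s=sense();print(s); print(R.from_quat(s["ee_rot"]).as_matrix().round(3)); print(c["W"].round(3),c["f"])
E
```

```text
pics
{'time_s': 0.1, 'q': array([-1.29401585,  0.39910592,  0.04505466,  1.53775029, -0.01874307,
        1.20691991, -0.05067939]), 'qd': array([ 0.0002206 , -0.00095901,  0.00042268, -0.00109439, -0.00014269,
       -0.00072964, -0.00015273]), 'effort': array([ 3.53580021e-03, -4.76260972e+01,  1.37033567e+00, -2.54953605e+01,
        1.18629224e-02,  4.95969827e-03, -1.43269767e-05]), 'position': array([0.23832102, 0.60414297, 0.24437718]), 'ee_rot': array([ 1.86737273e-01,  9.82409495e-01, -8.72364990e-04, -1.20900494e-04]), 'contact_force': array([-0.12052454, -0.69595609, -0.85220603]), 'moment': array([-0.02713438,  0.004632  ,  0.02139531]), 'gripper_width': 0.08567110591856872}
[[-0.93   0.367 -0.001]
 [ 0.367  0.93  -0.002]
 [-0.    -0.002 -1.   ]]
[[-0.008 -0.98   0.197  0.34 ]
 [-1.     0.007 -0.006 -0.042]
 [ 0.005 -0.197 -0.98   1.358]
 [ 0.     0.     0.     1.   ]] 494.2847272545685
```

View pics/top.png

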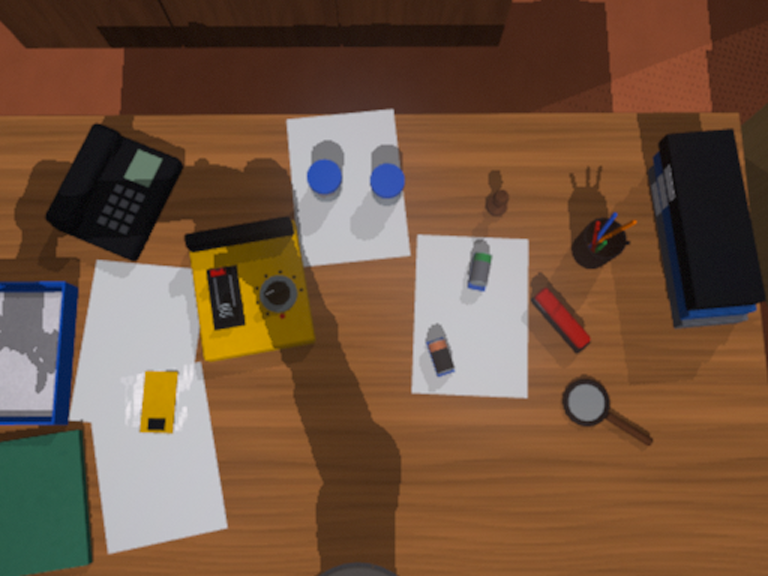

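View pics/scene.png

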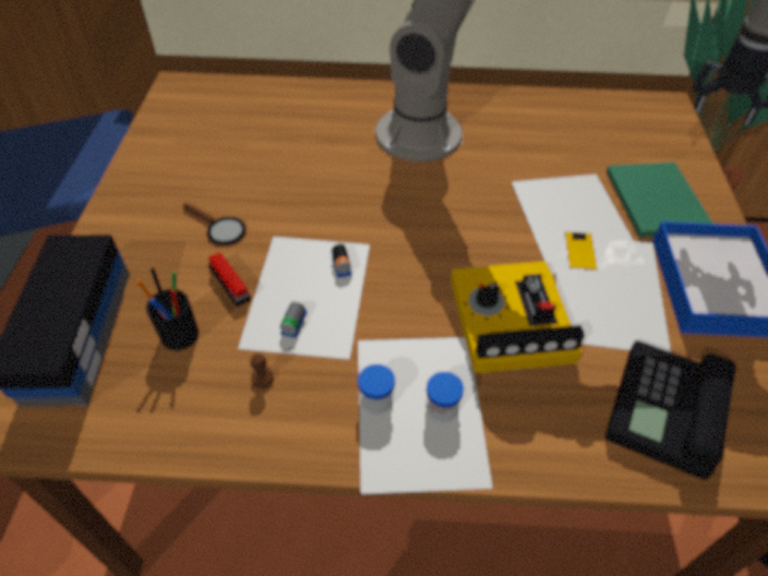

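The top view (768 px wide) shows the lamp around (250,290), with the knob at (278,293), the red lip at (218,271) and the red dot at (282,316). The fresh copper cell is at (440,353) and the spent green one at (480,268). The scene view agrees. Next I'll measure coarse positions.

```bash
python3 - <<'E'
from h import *
import pickle
c,d=pickle.load(open("a.pkl","rb"))
y=mask(c,(20,150,90),(35,255,255))
cn=max(cv2.findContours(y,cv2.RETR_EXTERNAL,cv2.CHAIN_APPROX_NONE)[0],key=cv2.contourArea)
w=np.array([onz(c,*p[0],0.04)[:2] for p in cn]).astype(np.float32)
r=cv2.minAreaRect(w);print("rect",r); print(cv2.boxPoints(r).round(3))
print("lip",[(b,onz(c,*b[2],0.079).round(3)) for b in blobs(mask(c,(0,170,100),(8,255,255)),4)])
print("copper",[(b,onz(c,*b[2],0.037).round(3)) for b in blobs(mask(c,(5,80,100),(14,200,255))[:260,280:350].copy(),8)])
for n,p,z in (("knob",(278,293),.07),("fresh",(440,353),.035),("spent",(480,268),.035),("freshcop",(436,343),.037),("blackend",(445,368),.035),('lip',(218,271),.079),('spring',(224,318),.06),('reddot',(282,316),.04)): print(n,onz(c,p[0]/1.5,p[1]/1.5,z).round(3))
E
```

```text
rect ((0.58887779712677, 0.18949151039123535), (0.22906771302223206, 0.20010077953338623), 10.140691757202148)
[[0.459 0.268]
 [0.494 0.071]
 [0.719 0.111]
 [0.684 0.308]]
lip [((17, [397, 147, 3, 7], [398.0, 150.3]), array([ 0.695, -0.434,  0.079])), ((10, [395, 156, 3, 6], [396.2, 158.3]), array([ 0.673, -0.428,  0.079])), ((36, [140, 179, 10, 5], [144.4, 181.3]), array([0.614, 0.242, 0.079])), ((488, [358, 193, 36, 39], [375.6, 212.3]), array([ 0.527, -0.365,  0.079]))]
copper [((16, [62, 0, 8, 2], [65.5, 0.5]), array([1.169, 0.503, 0.037])), ((5432, [0, 75, 70, 84], [33.9, 115.4]), array([0.814, 0.568, 0.037])), ((62, [6, 227, 12, 8], [11.6, 230.2]), array([0.492, 0.601, 0.037]))]
knob [0.577 0.135 0.07 ]
fresh [ 0.473 -0.152  0.035]
spent [ 0.628 -0.229  0.035]
freshcop [ 0.491 -0.145  0.037]
blackend [ 0.446 -0.16   0.035]
lip [0.616 0.24  0.079]
spring [0.535 0.23  0.06 ]
reddot [0.541 0.131 0.04 ]
```

{"op": "drive_tool", "data": {
  "moves": [
    [[-0.81,-0.52,0],[0,0,0],85],
    [[-0.81,-0.52,0],[0,0,0],85],
    [[-0.81,-0.52,0],[0,0,0],85],
    [[-0.81,-0.52,0],[0,0,0],85],
    [[-0.81,-0.52,0],[0,0,0],85],
    [[-0.81,-0.52,0],[0,0,0],85],
    [[-0.81,-0.52,0],[0,0,0],85],
    [[-0.81,-0.52,0],[0,0,0],85]
  ]
}}

```text
time_s: 0.77
position: [0.3514, 0.4472, 0.2449]
ee_rot: [0.187, 0.982, -0.0, -0.0]
contact_force: [0.7, 0.6, -0.6]
gripper_width: 0.085
```

{"op": "drive_tool", "data": {
  "moves": [
    [[-0.81,-0.52,0],[0,0,0],85],
    [[-0.81,-0.52,0],[0,0,0],85],
    [[-0.81,-0.52,0],[0,0,0],85],
    [[-0.81,-0.52,0],[0,0,0],85],
    [[-0.81,-0.52,0],[0,0,0],85],
    [[-0.81,-0.52,0],[0,0,0],85],
    [[-0.81,-0.52,0],[0,0,0],85],
    [[-0.81,-0.52,0],[0,0,0],85]
  ]
}}

```text
time_s: 1.43
position: [0.4639, 0.2911, 0.2449]
ee_rot: [0.187, 0.982, -0.0, -0.0]
contact_force: [0.5, 0.2, 1.0]
gripper_width: 0.0848
```

{"op": "drive_tool", "data": {
  "moves": [
    [[-0.81,-0.52,0],[0,0,0],85],
    [[-0.81,-0.52,0],[0,0,0],85],
    [[-0.81,-0.52,0],[0,0,0],85],
    [[-0.81,-0.52,0],[0,0,0],85],
    [[-0.81,-0.52,0],[0,0,0],85],
    [[-0.81,-0.52,0],[0,0,0],85],
    [[-0.81,-0.52,0],[0,0,0],85],
    [[-0.81,-0.52,0],[0,0,0],85]
  ]
}}

```text
time_s: 2.1
position: [0.5764, 0.1351, 0.2448]
ee_rot: [0.187, 0.982, -0.0, -0.0]
contact_force: [0.0, -0.3, 0.5]
gripper_width: 0.0851
```

{"op": "drive_tool", "data": {
  "moves": [
    [[0,0,0],[0,0,0.9],85],
    [[0,0,0],[0,0,0.9],85],
    [[0,0,0],[0,0,0.9],85],
    [[0,0,0],[0,0,0.9],85],
    [[0,0,0],[0,0,0.9],85],
    [[0,0,0],[0,0,0.9],85],
    [[0,0,0],[0,0,0.85],85],
    [[0,0,0],[0,0,0],85]
  ]
}}

```text
time_s: 2.77
position: [0.5758, 0.1361, 0.2448]
ee_rot: [0.493, 0.87, -0.0, -0.0]
contact_force: [-0.6, 0.1, 0.1]
gripper_width: 0.0853
```

```bash
python3 - <<'E'
from h import *
import pickle
c=cam("wrist"); save(c,"w1.png",k=1.5); pickle.dump(c,open("w1.pkl","wb"))
s=sense();print(s["position"],s["q"].round(2)); print(R.from_quat(s["ee_rot"]).as_matrix().round(3)); print(c["W"].round(3),c["f"])
print("knob top",np.round(proj(c,[.578,.137,.084]),0),"bay",np.round(proj(c,[.581,.234,.0585]),0))
E
```

```text
[0.57580599 0.13613935 0.2448415 ] [-0.66  0.32  0.45  1.69 -0.15  1.17  0.37]
[[-0.516  0.856 -0.001]
 [ 0.856  0.516 -0.   ]
 [ 0.    -0.001 -1.   ]]
[[ 0.858  0.491  0.149  0.537]
 [ 0.513 -0.821 -0.249  0.2  ]
 [-0.     0.29  -0.957  0.372]
 [ 0.     0.     0.     1.   ]] 271.1506239597531
knob top [260. 179.] bay [307. 101.]
```

View pics/w1.png

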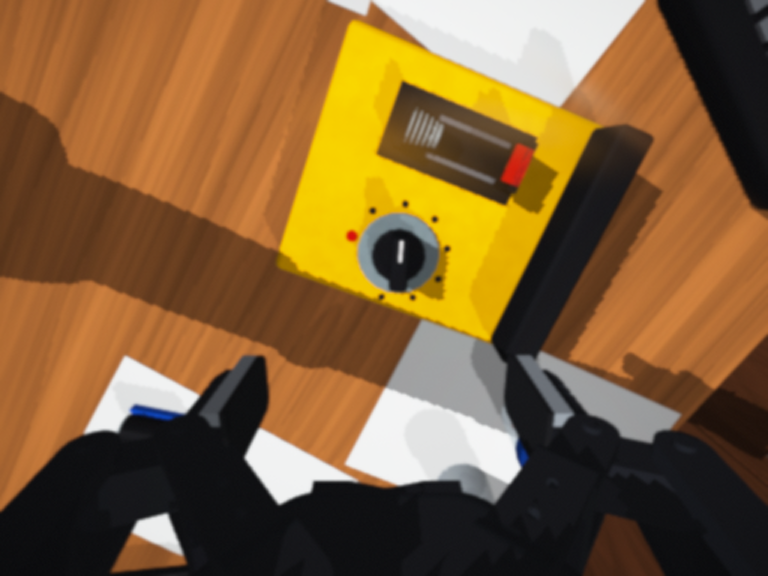

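The wrist view (768 px) shows the knob at (400,252) with its white mark at (401,250). The red dot is at (352,236), the lip at (517,165) and the spring coil at (425,128). The bar runs nearly vertical in the picture, which is along tool x as I wanted. Next I'll measure these precisely.

```bash
python3 - <<'E'
from h import *
import pickle
c=pickle.load(open("w1.pkl","rb"))
# yellow rect at deck
hsv=cv2.cvtColor(c["im"],cv2.COLOR_RGB2HSV)
red=mask(c,(0,180,90),(8,255,255)); 
for b in blobs(red,10): print("red",b,onz(c,*b[2],0.0785).round(4),onz(c,*b[2],0.04).round(4))
# knob: grey disc contour, top z=.054
sub=np.zeros(red.shape,np.uint8); sub[135:205,230:300]=255
ny=cv2.bitwise_and(cv2.bitwise_not(mask(c,(18,130,60),(35,255,255))),sub)
bl=max(cv2.findContours(cv2.morphologyEx(ny,cv2.MORPH_OPEN,np.ones((5,5))),0,cv2.CHAIN_APPROX_NONE)[0],key=cv2.contourArea)
e=cv2.fitEllipse(bl);print("disc",e,onz(c,*e[0],.05).round(4))
dark=((hsv[:,:,2]<45)&(sub>0)).astype(np.uint8); print(blobs(dark,10))
wh=((hsv[:,:,1]<70)&(hsv[:,:,2]>140)).astype(np.uint8)*(sub>0); wh=wh.astype(np.uint8)
for b in blobs(wh,4): print("white",b)
m=wh.copy(); ys,xs=np.nonzero(m[155:180,262:274]); xs+=262; ys+=155
P=np.array([onz(c,x,y,.084)[:2] for x,y in zip(xs,ys)]); mu=P.mean(0); u=np.linalg.svd(P-mu)[2][0]; print("mark",mu,np.degrees(np.arctan2(u[1],u[0])),len(P))
# bay black area
save(c,"w1c.png",(190,40,400,240),3.6)
E
```

```text
red (372, [333, 96, 22, 29], [344.0, 109.8]) [0.6159 0.2445 0.0785] [0.6262 0.2502 0.04  ]
red (26, [232, 154, 6, 6], [234.2, 156.8]) [0.5422 0.143  0.0785] [0.5428 0.1354 0.04  ]
disc ((264.9482421875, 167.94496154785156), (51.79197311401367, 53.6622200012207), 85.71855163574219) [0.5814 0.1447 0.05  ]
[(869, [249, 154, 34, 40], [265.5, 171.8])]
white (245, [256, 143, 35, 21], [276.1, 150.7])
white (326, [239, 145, 20, 49], [246.0, 171.8])
white (38, [265, 161, 4, 14], [266.7, 167.1])
mark [0.57791679 0.15234682] -62.8644759948333 38
```

View pics/w1c.png

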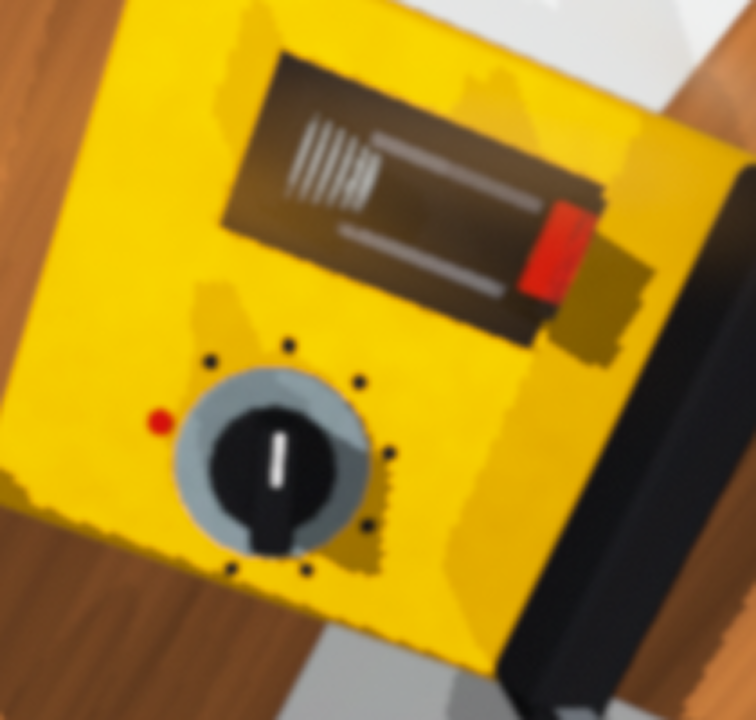

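```bash
python3 - <<'E'
from h import *
import pickle
c=pickle.load(open("w1.pkl","rb")); t,_=pickle.load(open("a.pkl","rb"))
P={}
for n,(x,y),z in (("A",(283,52),.042),("B",(606,185),.042),("C",(533,347),.042),("D",(222,226),.042),("grey",(272,462),.041),("lipUL",(563,202),.0805),("lipLL",(520,292),.0805),("lipUR",(600,217),.0805),("lipLR",(558,303),.0805),("rail1a",(373,136),.046),("rail1b",(538,206),.046),("rail2a",(341,230),.046),("rail2b",(500,293),.046),("bar end",(271,552),.084),("springend1",(375,158),.0585+.009),("hub",(272,468),.054)):
    P[n]=onz(c,190+x/3.6,40+y/3.6,z); print(n,P[n].round(4))
a=lambda p,q:np.degrees(np.arctan2(*(P[q]-P[p])[:2][::-1]))
n=lambda p,q:np.linalg.norm((P[q]-P[p])[:2])
print("yaw",a("A","B"),a("D","C"),a("rail1a","rail1b"),a("rail2a","rail2b"),a("lipLL","lipUL")-90,"| wid",n("A","D"),n("B","C"),n("A","B"),n("lipLL","lipUL"))
y=mask(c,(20,150,60),(35,255,255))
hi=t["im"]; yt=mask(t,(20,150,90),(35,255,255))
E
```

```text
A [0.5193 0.2547 0.042 ]
B [0.6278 0.2748 0.042 ]
C [0.6377 0.2214 0.042 ]
D [0.5291 0.2013 0.042 ]
grey [0.5835 0.1431 0.041 ]
lipUL [0.6096 0.2562 0.0805]
lipLL [0.6136 0.2298 0.0805]
lipUR [0.621  0.2584 0.0805]
lipLR [0.6249 0.233  0.0805]
rail1a [0.5559 0.2483 0.046 ]
rail1b [0.612  0.2578 0.046 ]
rail2a [0.5624 0.2197 0.046 ]
rail2b [0.6172 0.2297 0.046 ]
bar end [0.5921 0.126  0.084 ]
springend1 [0.5585 0.2404 0.0675]
hub [0.5828 0.1436 0.054 ]
yaw 10.465070999368562 10.50185000827204 9.66459241036814 10.387003433446031 8.610991995746588 | wid 0.054359040961307364 0.05428812300195262 0.11030356723973173 0.026699395732959978
```

{"op": "drive_tool", "data": {
  "moves": [
    [[0.1,0.4,0.9],[0,0,0.6],45],
    [[0,0,0.9],[0,0,0],45],
    [[0,0,0.9],[0,0,0],45],
    [[0,0,0.9],[0,0,0],45],
    [[0,0,0.9],[0,0,0],45],
    [[0,0,0.9],[0,0,0],45],
    [[0,0,0.9],[0,0,0],45],
    [[0,0,0.55],[0,0,0],45]
  ],
  "force": 30
}}

```text
time_s: 3.48
position: [0.5819, 0.1432, 0.0714]
ee_rot: [0.519, 0.855, -0.001, -0.001]
contact_force: [0.3, -0.1, 0.2]
gripper_width: 0.0448
```

{"op": "drive_tool", "data": {
  "moves": [
    [[0,0,0],[0,0,0],5],
    [[0,0,0],[0,0,0],5],
    [[0,0,0],[0,0,0],5],
    [[0,0,0],[0,0,0],5],
    [[0,0,0],[0,0,0],5],
    [[0,0,0],[0,0,0],5],
    [[0,0,0],[0,0,0],5],
    [[0,0,0],[0,0,0],5]
  ],
  "force": 30
}}

```text
time_s: 4.15
position: [0.5831, 0.1431, 0.0746]
ee_rot: [0.52, 0.854, -0.0, -0.0]
contact_force: [-3.9, -2.6, 2.1]
gripper_width: 0.0137
```

{"op": "drive_tool", "data": {
  "moves": [
    [[0,0,0],[0,0,-0.9],5],
    [[0,0,0],[0,0,-0.9],5],
    [[0,0,0],[0,0,-0.9],5],
    [[0,0,0],[0,0,-0.9],5],
    [[0,0,0],[0,0,-0.9],5],
    [[0,0,0],[0,0,-0.9],5],
    [[0,0,0],[0,0,-0.9],5],
    [[0,0,0],[0,0,-0.9],5]
  ]
}}

```text
time_s: 4.82
position: [0.5823, 0.1423, 0.0746]
ee_rot: [0.167, 0.986, -0.001, -0.001]
contact_force: [-6.2, -3.2, 4.4]
gripper_width: 0.0133
```

{"op": "drive_tool", "data": {
  "moves": [
    [[0,0,0],[0,0,-0.9],5],
    [[0,0,0],[0,0,-0.9],5],
    [[0,0,0],[0,0,-0.9],5],
    [[0,0,0],[0,0,-0.9],5],
    [[0,0,0],[0,0,-0.9],5],
    [[0,0,0],[0,0,-0.7],5],
    [[0,0,0],[0,0,0],5],
    [[0,0,0],[0,0,0],5]
  ]
}}

```text
time_s: 5.48
position: [0.5822, 0.1414, 0.0746]
ee_rot: [-0.1, 0.995, -0.0, -0.002]
contact_force: [-6.7, -4.4, 5.3]
gripper_width: 0.0132
```

```bash
python3 - <<'E'
from h import *
s=sense();print(s["position"],s["q"].round(2),s["moment"],s["contact_force"]); M=R.from_quat(s["ee_rot"]).as_matrix();print(np.degrees(np.arctan2(M[1,1],M[0,1])))
E
```

```text
[0.58215428 0.14138347 0.07455824] [-0.37  0.49  0.08  1.82 -0.05  0.84  1.5 ] [-0.80657983  1.40966063 -0.78489722] [-6.73260192 -4.42422559  5.25631183]
101.45965399737443
```

{"op": "drive_tool", "data": {
  "moves": [
    [[0,0,0],[0,0,0],45],
    [[0,0,0],[0,0,0],45],
    [[0,0,0],[0,0,0],45],
    [[0,0,-0.8],[0,0,0],45],
    [[0,0,-1],[0,0,0],45],
    [[0,0,-1],[0,0,0],45],
    [[0,0,-1],[0,0,0],60],
    [[0,0,-1],[0,0,0],60]
  ]
}}

```text
time_s: 6.15
position: [0.5841, 0.1442, 0.1957]
ee_rot: [-0.103, 0.995, 0.0, 0.001]
contact_force: [-0.1, 0.7, 0.3]
gripper_width: 0.0599
```

{"op": "drive_tool", "data": {
  "moves": [
    [[0.56,-0.88,-0.3],[0,0,0],60],
    [[0.56,-0.88,-0.3],[0,0,0],60],
    [[0.56,-0.88,-0.3],[0,0,0],60],
    [[0.56,-0.88,0],[0,0,0],60],
    [[0.56,-0.88,0],[0,0,0],60],
    [[0.56,-0.88,0],[0,0,0],60],
    [[0.56,-0.88,0],[0,0,0],60],
    [[0.56,-0.88,0],[0,0,0],60]
  ]
}}

```text
time_s: 6.82
position: [0.5101, -0.0524, 0.2172]
ee_rot: [-0.103, 0.995, 0.0, 0.001]
contact_force: [0.9, -0.9, 0.1]
gripper_width: 0.0602
```

{"op": "drive_tool", "data": {
  "moves": [
    [[0.56,-0.88,0],[0,0,0],60],
    [[0.56,-0.88,0],[0,0,0],60],
    [[0.56,-0.88,0],[0,0,0],60],
    [[0.56,-0.88,0],[0,0,0],60],
    [[0,0,0],[0,0,-1],60],
    [[0,0,0],[0,0,0],60],
    [[0,0,0],[0,0,0],60],
    [[0,0,0],[0,0,0],60]
  ]
}}

```text
time_s: 7.48
position: [0.4737, -0.1482, 0.2167]
ee_rot: [-0.155, 0.988, 0.0, 0.001]
contact_force: [0.4, 1.1, -0.5]
gripper_width: 0.06
```

```bash
python3 - <<'E'
from h import *
import pickle
c=cam("wrist"); t=cam("top"); pickle.dump((c,t),open("w2.pkl","wb"))
a=cv2.resize(c["im"],None,fx=1.5,fy=1.5); b=cv2.resize(t["im"][140:250,120:220],(200,220)); a[:220,:200]=b
cv2.imwrite("pics/w2.png",a[:,:,::-1])
s=sense();print(s["position"]); M=R.from_quat(s["ee_rot"]).as_matrix();print(np.degrees(np.arctan2(M[1,1],M[0,1])))
E
```

```text
[ 0.47351562 -0.14818904  0.21660495]
107.83860580827857
```

View pics/w2.png

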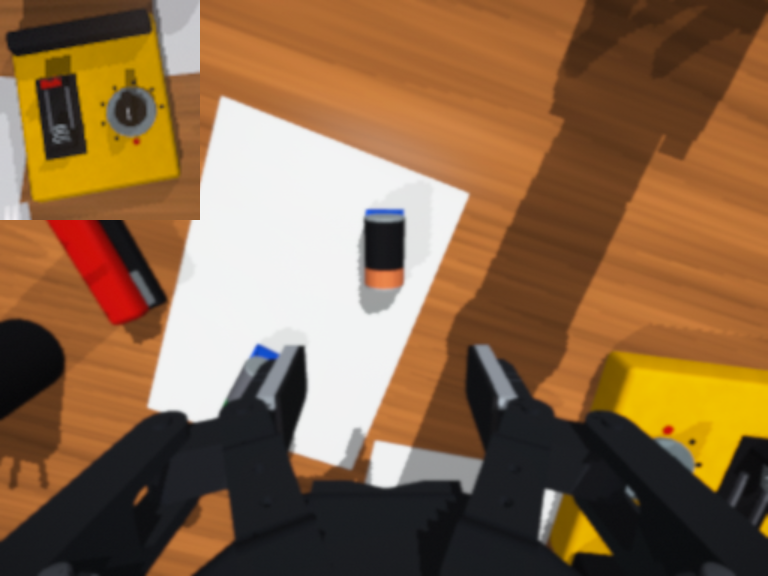

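The inset shows the knob's mark pointing at the red dot, so the dimmer is off. The wrist view shows the fresh cell upright in the picture: black from (384,220), copper down to (384,288), nub pointing away from the robot.

```bash
python3 - <<'E'
from h import *
import pickle
c,t=pickle.load(open("w2.pkl","rb"))
box=(slice(138,196),slice(225,280))
hsv=cv2.cvtColor(c["im"],cv2.COLOR_RGB2HSV)
cop=mask(c,(4,90,80),(15,220,255))[box]; blk=(hsv[:,:,2]<50)[box].astype(np.uint8)*255
m=cv2.bitwise_or(cop,blk); print(blobs(cop,20),blobs(blk,20))
n,l,st,ce=cv2.connectedComponentsWithStats(m); i=1+st[1:,4].argmax(); m=(l==i).astype(np.uint8)
ys,xs=np.nonzero(m); print(st[i],"y",ys.min()+138,ys.max()+138)
rows=[(y+138,225+(np.nonzero(m[y])[0].min()+np.nonzero(m[y])[0].max())/2,np.ptp(np.nonzero(m[y])[0])+1) for y in range(ys.min()+3,ys.max()-4)]
k=np.polyfit([r[0] for r in rows],[r[1] for r in rows],1); print("w",np.median([r[2] for r in rows]))
top,bot=ys.min()+138-.5,ys.max()+138+.5
A=onz(c,np.polyval(k,top),top,.039);B=onz(c,np.polyval(k,bot),bot,.039)
print(A,B,np.linalg.norm(A-B),(A+B)/2,"yaw",np.degrees(np.arctan2(*(B-A)[:2][::-1])))
s=sense();M=R.from_quat(s["ee_rot"]).as_matrix();print("shift tool units",M.T@((A+B)/2-s["position"])/.025)
E
```

```text
[(317, [18, 40, 26, 15], [30.4, 47.1])] [(731, [19, 10, 25, 31], [30.7, 25.1])]
[  18   10   26   45 1048] y 148 192
w 24.0
[ 0.44476162 -0.15812511  0.039     ] [ 0.49555986 -0.14274606  0.039     ] 0.05307519839514069 [ 0.47016074 -0.15043558  0.039     ] yaw 16.84356847363986
shift tool units [ 0.15979752 -0.04476823  7.10409566]
```

{"op": "drive_tool", "data": {
  "moves": [
    [[0.16,-0.04,0.96],[0,0,0.17],60],
    [[0,0,0.96],[0,0,0],60],
    [[0,0,0.96],[0,0,0],60],
    [[0,0,0.96],[0,0,0],60],
    [[0,0,0.96],[0,0,0],60],
    [[0,0,0.96],[0,0,0],60],
    [[0,0,0.96],[0,0,0],60],
    [[0,0,0.96],[0,0,0],60]
  ],
  "force": 80
}}

```text
time_s: 8.25
position: [0.47, -0.1506, 0.0235]
ee_rot: [-0.146, 0.989, 0.0, 0.0]
contact_force: [-0.3, -0.4, -0.5]
gripper_width: 0.0601
```

{"op": "drive_tool", "data": {
  "moves": [
    [[0,0,0],[0,0,0],60],
    [[0,0,0],[0,0,0],20],
    [[0,0,0],[0,0,0],20],
    [[0,0,0],[0,0,0],20],
    [[0,0,0],[0,0,0],20],
    [[0,0,0],[0,0,0],20],
    [[0,0,0],[0,0,0],20],
    [[0,0,0],[0,0,0],20]
  ],
  "force": 80
}}

```text
time_s: 8.92
position: [0.4709, -0.1517, 0.0261]
ee_rot: [-0.146, 0.989, -0.0, 0.002]
contact_force: [-0.8, 0.8, 7.0]
gripper_width: 0.0307
```

{"op": "drive_tool", "data": {
  "moves": [
    [[0,0,-0.5],[0,0,0],20],
    [[0,0,-0.9],[0,0,0],20],
    [[0,0,-0.9],[0,0,0],20],
    [[0,0,-0.9],[0,0,0],20],
    [[0,0,-0.9],[0,0,0],20],
    [[0,0,-0.9],[0,0,0.5],20],
    [[0,0,-0.5],[0,0,0.58],20],
    [[0,0,0],[0,0,0],20]
  ]
}}

```text
time_s: 9.58
position: [0.4714, -0.1521, 0.1652]
ee_rot: [-0.089, 0.996, -0.001, 0.003]
contact_force: [0.2, 0.2, -0.8]
gripper_width: 0.0307
```

{"op": "drive_tool", "data": {
  "moves": [
    [[-0.46,0.91,0],[0,0,0],20],
    [[-0.46,0.91,0],[0,0,0],20],
    [[-0.46,0.91,0],[0,0,0],20],
    [[-0.46,0.91,0],[0,0,0],20],
    [[-0.46,0.91,0],[0,0,0],20],
    [[-0.46,0.91,0],[0,0,0],20],
    [[-0.46,0.91,0],[0,0,0],20],
    [[-0.46,0.91,0],[0,0,0],20]
  ]
}}

```text
time_s: 10.25
position: [0.5267, 0.0451, 0.1608]
ee_rot: [-0.09, 0.996, 0.0, -0.001]
contact_force: [0.4, -0.5, -1.1]
gripper_width: 0.0307
```

{"op": "drive_tool", "data": {
  "moves": [
    [[-0.46,0.91,0],[0,0,0],20],
    [[-0.46,0.91,0],[0,0,0],20],
    [[-0.46,0.91,0],[0,0,0],20],
    [[-0.46,0.91,0],[0,0,0],20],
    [[-0.46,0.91,0],[0,0,0],20],
    [[-0.46,0.91,0],[0,0,0],20],
    [[-0.46,0.91,0],[0,0,0],20],
    [[0,0,0],[0,0,0],20]
  ]
}}

```text
time_s: 10.92
position: [0.5777, 0.2224, 0.1606]
ee_rot: [-0.094, 0.996, 0.002, -0.0]
contact_force: [-0.4, 1.3, -1.5]
gripper_width: 0.0302
```

```bash
python3 - <<'E'
from h import *
import pickle
c=cam("wrist"); t=cam("top"); pickle.dump((c,t),open("w3.pkl","wb")); save(c,"w3.png",k=1.5)
s=sense();print(s["position"],s["contact_force"],s["q"].round(2),s["gripper_width"]); M=R.from_quat(s["ee_rot"]).as_matrix();print(M.round(3),np.degrees(np.arctan2(M[1,1],M[0,1])))
for k in (-.0285,0,.0285): print(np.array(proj(c,s["position"]+M@np.array([-k,0,.0]))).round(1))
E
```

```text
[0.57720347 0.21621137 0.16051304] [-0.5482541  -1.27539446 -1.70496389] [-0.5   0.42  0.09  1.71 -0.05  1.02  1.36] 0.030364499299372117
[[-0.983 -0.182 -0.002]
 [-0.182  0.983 -0.001]
 [ 0.002 -0.    -1.   ]] 100.4969238547583
[244.2 200.3]
[244.7 251.2]
[245.1 296.5]
```

View pics/w3.png

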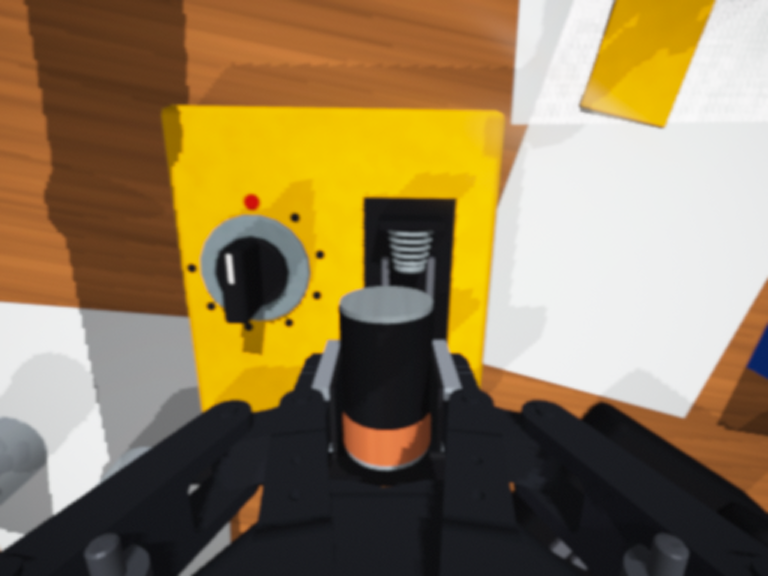

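The cell is held straight, with its flat end toward the spring. The picture shows the near deck corners at (165,106) and (503,110), the red dot at (251,202), the plate's near corners at (365,199) and (455,199), and the spring's end near (410,272). I'll use this as a second measurement of the bay.

```bash
python3 - <<'E'
from h import *
import pickle
c,t=pickle.load(open("w3.pkl","rb"))
o=R.from_euler('z',10.3,degrees=True).as_matrix(); 
print("campos",c["W"][:3,3])
bay=np.array([.587,.239,.0585])
for n,p,z,l in (("cornL",(165,106),.04,(-115,-145)),("cornR",(503,110),.04,(-115,55)),("dot",(251.5,202),.04,None),("disc",(255,267),.041,(-20,-95)),("plL",(365,199),.042,(None,-28)),("plR",(455,199),.042,(None,28)),("rail1",(385,262),.046,(None,-14)),("rail2",(432,262),.046,(None,14)),("coilfar",(410,272),.0675,(-25.5,0))):
    w=onz(c,p[0]/1.5,p[1]/1.5,z); print(n,w.round(4),"in bay axes",((o.T@(w-bay))*1000).round(1)[:2],"expect",l)
s=sense();print(s["position"],s["time_s"])
E
```

```text
campos [0.50432589 0.20839919 0.28817993]
cornL [0.4987 0.0825 0.04  ] in bay axes [-114.9 -138.1] expect (-115, -145)
cornR [0.4651 0.2697 0.04  ] in bay axes [-114.5   52. ] expect (-115, 55)
dot [0.5427 0.135  0.04  ] in bay axes [-62.2 -94.4] expect None
disc [0.5822 0.1412 0.041 ] in bay axes [-22.2 -95.4] expect (-20, -95)
plL [0.5281 0.2017 0.042 ] in bay axes [-64.6 -26.2] expect (None, -28)
plR [0.5181 0.2543 0.042 ] in bay axes [-65.1  27.4] expect (None, 28)
rail1 [0.5628 0.2203 0.046 ] in bay axes [-27.2 -14. ] expect (None, -14)
rail2 [0.5574 0.2486 0.046 ] in bay axes [-27.4  14.8] expect (None, 14)
coilfar [0.5606 0.2342 0.0675] in bay axes [-26.8  -0.1] expect (-25.5, 0)
[0.57720347 0.21621137 0.16051304] 11.0167
```

{"op": "drive_tool", "data": {
  "moves": [
    [[-0.25,0.42,0],[0,0,0],20],
    [[-0.26,0.41,0],[0,0,0],20],
    [[0,0,0],[0,-0.83,0],20],
    [[0,0,0],[0,-0.84,0],20],
    [[0,0,0],[0,-0.83,0],20],
    [[0,0,0],[0,-0.84,0],20],
    [[0,0,0],[0,-0.83,0],20],
    [[0,0,0],[0,0,0],20]
  ]
}}

```text
time_s: 11.68
position: [0.5824, 0.2367, 0.1593]
ee_rot: [-0.088, 0.973, 0.019, 0.213]
contact_force: [-1.2, -0.3, -2.0]
gripper_width: 0.0306
```

{"op": "drive_tool", "data": {
  "moves": [
    [[0,0,0],[0,0,0],20],
    [[0,0,0],[0,0,0],20],
    [[0,0,0],[0,0,0],20],
    [[0,0,0],[0,0,0],20],
    [[0,0,0],[0,0,0],20],
    [[0,0,0],[0,0,0],20],
    [[0,0,0],[0,0,0],20],
    [[0,0,0],[0,0,0],20]
  ]
}}

```text
time_s: 12.35
position: [0.5872, 0.2376, 0.162]
ee_rot: [-0.087, 0.972, 0.019, 0.216]
contact_force: [0.1, -0.2, -1.8]
gripper_width: 0.0305
```

```bash
cat >> h.py <<'E'
BAY=np.array([.586,.239,.0585]); BR=R.from_euler('z',10.3,degrees=True).as_matrix()
def rep():
    s=sense();M=R.from_quat(s["ee_rot"]).as_matrix(); b=BR.T@(s["position"]-BAY)*1000
    e=(BR.T@M); print("t",round(s["time_s"],2),"TCP in bay mm",b.round(1),"cell axis(bay)",(-e[:,0]).round(3),"F bay",(BR.T@s["contact_force"]).round(1),"w",s["gripper_width"])
    return s,M
def togo(p):
    s,M=rep(); print("units",(M.T@BR@(np.array(p)/1000-BR.T@(s["position"]-BAY))/.025).round(2))
E
python3 - <<'E'
from h import *
import pickle
c,t=pickle.load(open("w3.pkl","rb"))
P=np.array([.5777,.2224,.1606]);o=BR
for y in (318,462): print(((o.T@(onz(c,386/1.5,y/1.5,.1755)-P))*1000).round(1))
rep(); togo([0,0,29.5])
E
```

```text
[-29.8   0.4  14.9]
[21.8  0.8 14.9]
t 12.35 TCP in bay mm [  0.9  -1.5 103.5] cell axis(bay) [ 0.906 -0.001  0.423] F bay [ 0.1 -0.2 -1.8] w 0.030518462642917
t 12.35 TCP in bay mm [  0.9  -1.5 103.5] cell axis(bay) [ 0.906 -0.001  0.423] F bay [ 0.1 -0.2 -1.8] w 0.030518462642917
units [1.29 0.06 2.67]
```

{"op": "drive_tool", "data": {
  "moves": [
    [[0.32,0.02,0.67],[0,0,0],20],
    [[0.32,0.02,0.67],[0,0,0],20],
    [[0.32,0.01,0.67],[0,0,0],20],
    [[0.32,0.01,0.66],[0,0,0],20],
    [[0,0,0],[0,0,0],20],
    [[0,0,0],[0,0,0],20],
    [[0,0,0],[0,0,0],20],
    [[0,0,0],[0,0,0],20]
  ]
}}

```text
time_s: 13.02
position: [0.5869, 0.2395, 0.0893]
ee_rot: [-0.087, 0.972, 0.02, 0.217]
contact_force: [0.8, -0.4, -0.9]
gripper_width: 0.0308
```

```bash
python3 - <<'E'
from h import *
c=cam("wrist"); save(c,"w4.png",(100,80,430,330),2.2); togo([-12,0,29.5])
E
```

```text
t 13.07 TCP in bay mm [ 0.9  0.3 30.8] cell axis(bay) [ 0.905 -0.001  0.425] F bay [-0.2  0.  -0.9] w 0.030491230663406605
units [ 0.49 -0.01 -0.17]
```

View pics/w4.png

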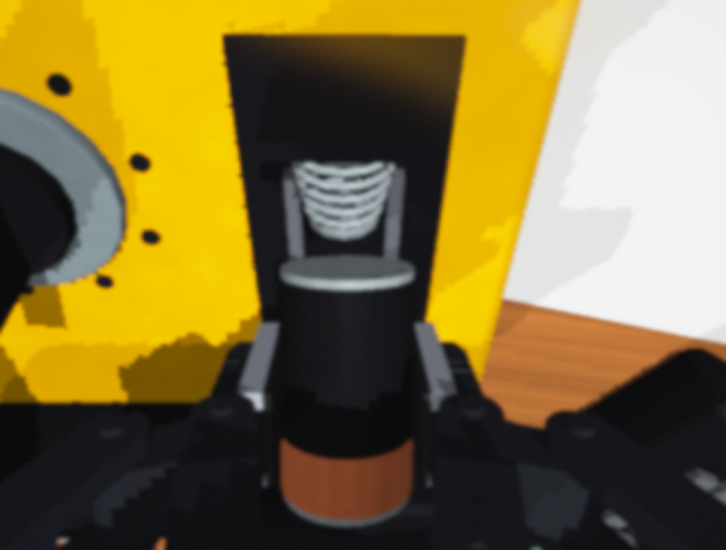

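Laterally the cell (347) lines up with the spring (343) and the midpoint of the rails (345). Now I'll press back on the spring.

{"op": "drive_tool", "data": {
  "moves": [
    [[0.12,0,-0.04],[0,0,0],20],
    [[0.12,0,-0.04],[0,0,0],20],
    [[0.13,0,-0.04],[0,0,0],20],
    [[0.12,0,-0.05],[0,0,0],20],
    [[0,0,0],[0,0,0],20],
    [[0,0,0],[0,0,0],20],
    [[0,0,0],[0,0,0],20],
    [[0,0,0],[0,0,0],20]
  ]
}}

```text
time_s: 13.73
position: [0.5746, 0.2372, 0.0877]
ee_rot: [-0.087, 0.972, 0.02, 0.217]
contact_force: [4.0, -0.5, 2.2]
gripper_width: 0.0305
```

```bash
python3 - <<'E'
from h import *
togo([-12,0,15])
E
```

```text
t 13.73 TCP in bay mm [-11.6   0.2  29.2] cell axis(bay) [ 0.905 -0.001  0.425] F bay [ 3.9 -1.2  2.2] w 0.030470043781660617
units [ 0.26 -0.01  0.51]
```

{"op": "drive_tool", "data": {
  "moves": [
    [[0.07,0,0.11],[0,0,0],20],
    [[0.07,0,0.11],[0,0,0],20],
    [[0.07,0,0.11],[0,0,0],20],
    [[0.06,0,0.11],[0,0,0],20],
    [[0,0,0],[0,0,0],20],
    [[0,0,0],[0,0,0],20],
    [[0,0,0],[0,0,0],20],
    [[0,0,0],[0,0,0],20]
  ]
}}

```text
time_s: 14.4
position: [0.5761, 0.2391, 0.0772]
ee_rot: [-0.087, 0.971, 0.022, 0.22]
contact_force: [8.3, 1.8, 4.7]
gripper_width: 0.0306
```

```bash
python3 - <<'E'
from h import *
togo([-12.5,0,10])
E
```

```text
t 14.4 TCP in bay mm [-9.7  1.9 18.7] cell axis(bay) [ 0.902 -0.001  0.432] F bay [8.5 0.2 4.7] w 0.030646952145901706
units [ 0.25 -0.08  0.27]
```

{"op": "drive_tool", "data": {
  "moves": [
    [[0.1,0,0.02],[0,0,0],20],
    [[0.1,0,0.02],[0,0,0],20],
    [[0,0,0.01],[0,0.42,0],20],
    [[0,0,0.01],[0,0.42,0],20],
    [[0,0,0.01],[0,0.42,0],20],
    [[0,0,0.01],[0,0.42,0],20],
    [[0,0,0.01],[0,0.41,0],20],
    [[0,0,0],[0,0,0],20]
  ]
}}

```text
time_s: 15.07
position: [0.575, 0.2385, 0.0728]
ee_rot: [-0.088, 0.989, 0.013, 0.114]
contact_force: [9.9, 3.0, 1.8]
gripper_width: 0.031
```

{"op": "drive_tool", "data": {
  "moves": [
    [[0,0,0],[0,0,0],20],
    [[0,0,0],[0,0,0],20],
    [[0,0,0],[0,0,0],20],
    [[0,0,0],[0,0,0],20],
    [[0,0,0],[0,0,0],20],
    [[0,0,0],[0,0,0],20],
    [[0,0,0],[0,0,0],20],
    [[0,0,0],[0,0,0],20]
  ]
}}

```text
time_s: 15.73
position: [0.5739, 0.2384, 0.0728]
ee_rot: [-0.089, 0.989, 0.012, 0.114]
contact_force: [10.4, 2.5, 2.2]
gripper_width: 0.0305
```

```bash
python3 - <<'E'
from h import *
c=cam("wrist"); save(c,"w5.png",(100,80,430,330),2.2); togo([-12,0,4])
E
```

```text
t 15.78 TCP in bay mm [-12.1   1.5  14.3] cell axis(bay) [ 0.974 -0.001  0.228] F bay [10.9 -0.   2.4] w 0.030179342379747526
units [ 0.09 -0.06  0.4 ]
```

View pics/w5.png

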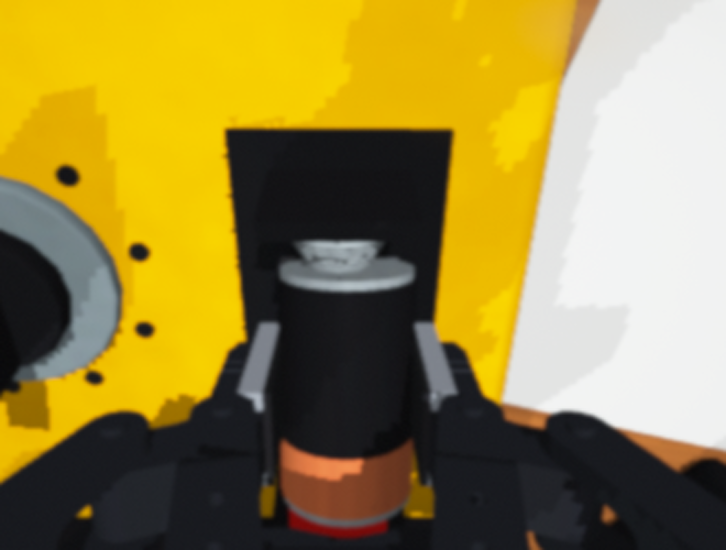

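The coil spring is pressed well back, the copper end is short of the red lip (337,525), and the cell sits about 1.5 mm to the right. I'll correct that while rolling level and lowering.

{"op": "drive_tool", "data": {
  "moves": [
    [[0.02,-0.03,0.06],[0,0.37,0],20],
    [[0.01,-0.03,0.06],[0,0.37,0],20],
    [[0.01,0,0.06],[0,0.37,0],20],
    [[0,0,0.06],[0,0.36,0],20],
    [[0,0,0.06],[0,0.37,0],20],
    [[0,0,0.06],[0,0.36,0],20],
    [[0,0,0],[0,0,0],20],
    [[0,0,0],[0,0,0],20]
  ]
}}

```text
time_s: 16.45
position: [0.5759, 0.2379, 0.0639]
ee_rot: [-0.089, 0.996, 0.003, 0.002]
contact_force: [12.1, 3.0, 6.0]
gripper_width: 0.0306
```

{"op": "drive_tool", "data": {
  "moves": [
    [[0,0,0],[0,0,0],20],
    [[0,0,0],[0,0,0],20],
    [[0,0,0],[0,0,0],20],
    [[0,0,0],[0,0,0],20],
    [[0,0,0],[0,0,0],20],
    [[0,0,0],[0,0,0],20],
    [[0,0,0],[0,0,0],20],
    [[0,0,0],[0,0,0],20]
  ]
}}

```text
time_s: 17.12
position: [0.5758, 0.2379, 0.0641]
ee_rot: [-0.09, 0.996, 0.003, 0.002]
contact_force: [12.1, 3.6, 4.6]
gripper_width: 0.0302
```

```bash
python3 - <<'E'
from h import *
togo([-12,0,4])
E
```

```text
t 17.12 TCP in bay mm [-10.2   0.7   5.6] cell axis(bay) [ 1.    -0.     0.004] F bay [12.6  1.3  4.6] w 0.030229214971917526
units [ 0.07 -0.03  0.06]
```

{"op": "drive_tool", "data": {
  "moves": [
    [[0,-0.02,0.04],[0,0,0],20],
    [[0,0,0.04],[0,0,0],20],
    [[0,0,0],[0,0,0],20],
    [[0,0,0],[0,0,0],20],
    [[0,0,0],[0,0,0],20],
    [[0,0,0],[0,0,0],20],
    [[0,0,0],[0,0,0],20],
    [[0,0,0],[0,0,0],20]
  ]
}}

```text
time_s: 17.78
position: [0.5762, 0.238, 0.0635]
ee_rot: [-0.09, 0.996, 0.003, 0.002]
contact_force: [10.8, 4.4, 12.0]
gripper_width: 0.0304
```

```bash
python3 - <<'E'
from h import *
togo([0,0,4]); c=cam("wrist"); save(c,"w6.png",(100,80,430,330),2.2)
E
```

```text
t 17.78 TCP in bay mm [-9.8  0.7  5. ] cell axis(bay) [ 1.    -0.     0.005] F bay [11.4  2.4 12. ] w 0.03043315147522809
units [-0.39 -0.03  0.04]
```

View pics/w6.png

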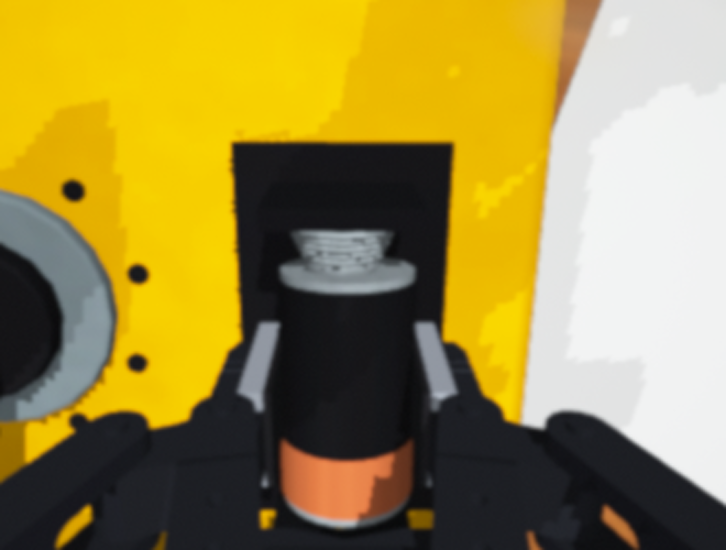

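{"op": "drive_tool", "data": {
  "moves": [
    [[-0.08,0,-0.03],[0,0,0],20],
    [[-0.08,0,0],[0,0,0],20],
    [[-0.08,0,0],[0,0,0],20],
    [[-0.08,0,0],[0,0,0],20],
    [[-0.08,0,0],[0,0,0],20],
    [[-0.06,0,0],[0,0,0],20],
    [[0,0,0],[0,0,0],20],
    [[0,0,0],[0,0,0],20]
  ]
}}

```text
time_s: 18.5
position: [0.5799, 0.2386, 0.0624]
ee_rot: [-0.09, 0.996, 0.001, -0.006]
contact_force: [-2.3, 1.0, 19.3]
gripper_width: 0.0304
```

{"op": "drive_tool", "data": {
  "moves": [
    [[0,0,0],[0,0,0],20],
    [[0,0,0],[0,0,0],20],
    [[0,0,0],[0,0,0],20],
    [[0,0,0],[0,0,0],20],
    [[0,0,0],[0,0,0],20],
    [[0,0,0],[0,0,0],20],
    [[0,0,0],[0,0,0],20],
    [[0,0,0],[0,0,0],20]
  ]
}}

```text
time_s: 19.17
position: [0.5799, 0.2386, 0.0624]
ee_rot: [-0.09, 0.996, 0.001, -0.006]
contact_force: [-1.7, 1.3, 18.9]
gripper_width: 0.0303
```

```bash
python3 - <<'E'
from h import *
togo([0,0,4])
E
```

```text
t 19.17 TCP in bay mm [-6.1  0.7  3.9] cell axis(bay) [ 1.     0.    -0.012] F bay [-1.5  1.5 18.9] w 0.030340938591924032
units [-0.24 -0.03 -0.01]
```

{"op": "drive_tool", "data": {
  "moves": [
    [[0,0,-0.04],[0,0,0],20],
    [[0,0,-0.04],[0,0,0],20],
    [[0,0,-0.04],[0,0,0],20],
    [[0,0,0],[0,0,0],20],
    [[0,0,0],[0,0,0],20],
    [[0,0,0],[0,0,0],20],
    [[0,0,0],[0,0,0],20],
    [[0,0,0],[0,0,0],20]
  ]
}}

```text
time_s: 19.83
position: [0.581, 0.2386, 0.0634]
ee_rot: [-0.09, 0.996, 0.001, -0.005]
contact_force: [3.3, 4.2, 7.0]
gripper_width: 0.0307
```

```bash
python3 - <<'E'
from h import *
togo([0,0,4])
s=sense();print(s["moment"])
E
```

```text
t 19.83 TCP in bay mm [-5.   0.5  4.9] cell axis(bay) [ 1.     0.    -0.009] F bay [4.  3.6 7. ] w 0.03068867963432357
units [-0.2  -0.02  0.04]
[ 0.75694052 -0.43676604 -0.08553231]
```

{"op": "drive_tool", "data": {
  "moves": [
    [[0,0,-0.03],[0,0,0],20],
    [[0,0,0],[0,0,0],20],
    [[-0.06,0,0],[0,0,0],20],
    [[-0.06,0,0],[0,0,0],20],
    [[0,0,0],[0,0,0],20],
    [[0,0,0],[0,0,0],20],
    [[0,0,0],[0,0,0],20],
    [[0,0,0],[0,0,0],20]
  ]
}}

```text
time_s: 20.5
position: [0.5829, 0.2383, 0.0634]
ee_rot: [-0.09, 0.996, 0.001, -0.006]
contact_force: [2.2, 4.0, 5.6]
gripper_width: 0.0305
```

```bash
python3 - <<'E'
from h import *
togo([0,0,4])
c=cam("wrist"); t=cam("top"); d=cam("scene")
a=cv2.resize(c["im"][60:370,100:430],None,fx=1.6,fy=1.6); 
u,v=[int(k) for k in proj(d,BAY+[.03,0,0])]; b=cv2.resize(d["im"][v-30:v+30,u-30:u+30],(270,270),interpolation=cv2.INTER_CUBIC); 
o=np.zeros((a.shape[0],a.shape[1]+270,3),np.uint8); o[:,:a.shape[1]]=a; o[:270,a.shape[1]:]=b; cv2.imwrite("pics/w7.png",o[:,:,::-1])
E
```

```text
t 20.5 TCP in bay mm [-3.1 -0.1  4.9] cell axis(bay) [ 1.     0.    -0.012] F bay [2.9 3.6 5.6] w 0.03048658114798238
units [-0.13  0.01  0.04]
```

View pics/w7.png

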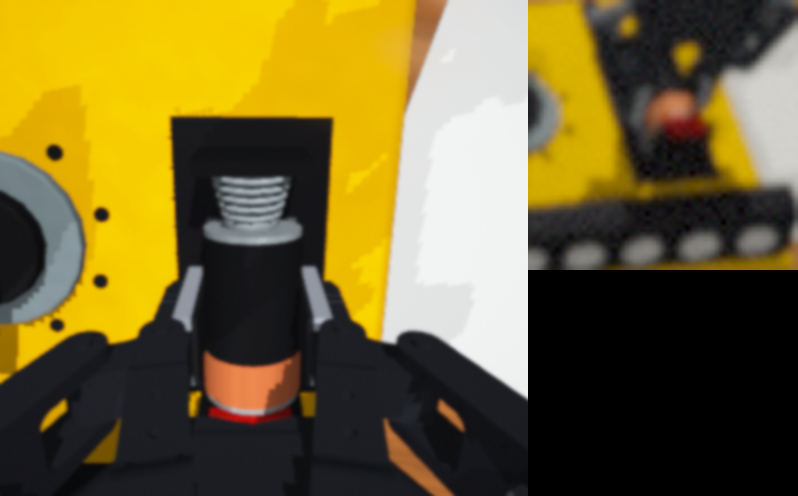

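The copper end's steel rim is right at the edge of the red lip (250,412), with the cell central and level. Continuing forward.

{"op": "drive_tool", "data": {
  "moves": [
    [[-0.06,0,0],[0,0,0],20],
    [[-0.06,0,0],[0,0,0],20],
    [[0,0,0],[0,0,0],20],
    [[0,0,0],[0,0,0],20],
    [[0,0,0],[0,0,0],20],
    [[0,0,0],[0,0,0],20],
    [[0,0,0],[0,0,0],20],
    [[0,0,0],[0,0,0],20]
  ]
}}

```text
time_s: 21.32
position: [0.5834, 0.2383, 0.0632]
ee_rot: [-0.09, 0.996, -0.0, -0.009]
contact_force: [-4.2, 2.6, 10.2]
gripper_width: 0.0305
```

```bash
python3 - <<'E'
from h import *
togo([0,0,4])
E
```

```text
t 21.32 TCP in bay mm [-2.7 -0.2  4.7] cell axis(bay) [ 1.     0.    -0.018] F bay [-3.6  3.3 10.2] w 0.03054611895641183
units [-0.11  0.01  0.03]
```

```bash
python3 - <<'E'
from h import *
import pickle
from scipy.optimize import fsolve
c3=pickle.load(open("w3.pkl","rb"))[0]; c=cam("wrist"); s=sense()
he=np.array(viewer.capture("wrist")["hand_eye"])
def pv(dx,dz,p,a,b): # a along cell axis(+nub), b up; tool frame x=-axis,z=down
    ax=np.array([-np.cos(p),0,-np.sin(p)]); up=np.array([np.sin(p),0,-np.cos(p)])
    q=np.array([-dx,0,-dz])+a*ax+b*up; q=he[:3,:3].T@(q-he[:3,3]); return c["cy"]+c["f"]*q[1]/q[2]
for n,k in (("w3",c3),("now",c)):
    col=k["im"][180:330,250:264].mean(1)
    print(n,[tuple(int(z) for z in r) for r in col[5:42]]); print([tuple(int(z) for z in r) for r in col[118:150]])
print("model level",[round(pv(0,-.002,p,a,b),1) for p in (0,.05,.1) for a,b in ((-.0285,-.0165),(-.0285,.0165),(.0285,.0165))])
rep()
E
```

```text
w3 [(47, 48, 52), (49, 49, 53), (48, 49, 53), (49, 50, 55), (55, 57, 61), (82, 86, 90), (114, 121, 125), (129, 138, 142), (132, 141, 146), (132, 142, 146), (133, 142, 146), (133, 142, 146), (133, 142, 146), (133, 142, 146), (133, 142, 147), (133, 142, 147), (134, 143, 148), (133, 142, 147), (134, 143, 148), (134, 143, 148), (134, 143, 148), (134, 143, 148), (134, 143, 148), (134, 143, 148), (134, 144, 148), (138, 147, 151), (143, 153, 157), (148, 157, 162), (148, 158, 162), (133, 142, 146), (92, 98, 102), (46, 49, 51), (25, 25, 27), (21, 21, 23), (21, 20, 23), (21, 20, 23), (21, 21, 23)]
[(228, 127, 72), (228, 127, 72), (228, 127, 72), (228, 127, 71), (228, 127, 71), (228, 127, 71), (228, 127, 72), (228, 127, 71), (228, 126, 71), (227, 126, 71), (226, 126, 73), (220, 131, 86), (202, 144, 121), (173, 156, 153), (139, 142, 145), (87, 92, 95), (38, 40, 42), (18, 18, 19), (15, 14, 15), (14, 14, 15), (14, 14, 15), (15, 14, 15), (15, 14, 15), (15, 14, 15), (16, 15, 16), (24, 20, 20), (33, 28, 27), (32, 30, 32), (28, 29, 34), (26, 28, 32), (24, 26, 30), (24, 25, 29)]
now [(162, 173, 178), (
[... 685 characters left out ...]
 76), (234, 134, 77), (234, 134, 77), (234, 134, 76), (234, 134, 77), (234, 134, 76), (234, 134, 76), (234, 134, 76), (234, 134, 76), (234, 134, 77), (233, 136, 82), (227, 148, 113), (205, 170, 159), (185, 180, 182), (176, 163, 167), (174, 107, 110), (178, 46, 47), (180, 17, 15), (169, 13, 10), (136, 15, 15), (89, 21, 24), (49, 27, 31), (31, 29, 34), (27, 29, 33), (25, 27, 31), (23, 25, 29)]
model level [np.float64(192.2), np.float64(214.3), np.float64(318.3), np.float64(192.9), np.float64(211.5), np.float64(319.0), np.float64(193.7), np.float64(208.9), np.float64(319.5)]
t 21.42 TCP in bay mm [-2.7 -0.3  4.7] cell axis(bay) [ 1.     0.    -0.018] F bay [-1.4  3.2  9.8] w 0.03018590022422855
```

The profile shows the cell has slipped about 0.1 rad nub-up in the jaws, so its front corner is meeting the lip. I'll back off, pitch it nub-down and lower it before going forward.

{"op": "drive_tool", "data": {
  "moves": [
    [[0.1,0,-0.02],[0,0,0],20],
    [[0.1,0,-0.02],[0,0,0],20],
    [[0.1,0,0],[0,0,0],20],
    [[0.06,0,0.02],[0,0.25,0],20],
    [[0,0,0.02],[0,0.25,0],20],
    [[0,0,0.02],[0,0.25,0],20],
    [[0,0,0.02],[0,0.25,0],20],
    [[0,0,0],[0,0,0],20]
  ]
}}

```text
time_s: 22.08
position: [0.5799, 0.2362, 0.0615]
ee_rot: [-0.089, 0.994, -0.004, -0.056]
contact_force: [6.4, 3.4, 0.5]
gripper_width: 0.0305
```

{"op": "drive_tool", "data": {
  "moves": [
    [[0,0,0],[0,0,0],20],
    [[0,0,0],[0,0,0],20],
    [[0,0,0],[0,0,0],20],
    [[0,0,0],[0,0,0],20],
    [[0,0,0],[0,0,0],20],
    [[0,0,0],[0,0,0],20],
    [[0,0,0],[0,0,0],20],
    [[0,0,0],[0,0,0],20]
  ]
}}

```text
time_s: 22.75
position: [0.5793, 0.2361, 0.0617]
ee_rot: [-0.089, 0.994, -0.005, -0.056]
contact_force: [8.5, 2.9, -0.6]
gripper_width: 0.0305
```

```bash
cat >> h.py <<'E'
def prof():
    c=cam("wrist"); k=c["im"][:,250:264].mean(1).astype(int)
    r,b=k[:,0],k[:,2]; e1=[i for i in range(200,225) if k[i,0]>70>=k[i+1,0]]; e2=[i for i in range(295,330) if r[i]-b[i]>100>=r[i+1]-b[i+1]]
    print("flat rim",e1,"copper end",e2, k[315:332:2].tolist()); return c
E
python3 - <<'E'
from h import *
rep(); prof()
E
```

```text
t 22.75 TCP in bay mm [-7.1 -1.7  3.2] cell axis(bay) [ 0.994 -0.001 -0.112] F bay [ 8.9  1.3 -0.6] w 0.030517061600254483
flat rim [212] copper end [315] [[225, 142, 104], [180, 173, 172], [125, 123, 114], [99, 75, 31], [69, 53, 26], [30, 31, 34], [28, 31, 35], [25, 27, 32], [26, 29, 34]]
```

{"op": "drive_tool", "data": {
  "moves": [
    [[0,0.04,0.04],[0,0,0],20],
    [[0,0,0.02],[0,0,0],20],
    [[0,0,0],[0,0,0],20],
    [[0,0,0],[0,0,0],20],
    [[0,0,0],[0,0,0],20],
    [[0,0,0],[0,0,0],20],
    [[0,0,0],[0,0,0],20],
    [[0,0,0],[0,0,0],20]
  ]
}}

```text
time_s: 23.47
position: [0.5795, 0.2362, 0.0613]
ee_rot: [-0.089, 0.994, -0.005, -0.056]
contact_force: [7.1, 1.8, 3.5]
gripper_width: 0.0302
```

{"op": "drive_tool", "data": {
  "moves": [
    [[-0.08,0,0],[0,0,0],20],
    [[-0.08,0,0],[0,0,0],20],
    [[-0.06,0,0],[0,0,0],20],
    [[0,0,0],[0,0,0],20],
    [[0,0,0],[0,0,0],20],
    [[0,0,0],[0,0,0],20],
    [[0,0,0],[0,0,0],20],
    [[0,0,0],[0,0,0],20]
  ]
}}

```text
time_s: 24.13
position: [0.5817, 0.2366, 0.0608]
ee_rot: [-0.089, 0.994, -0.006, -0.059]
contact_force: [1.5, 0.1, 10.3]
gripper_width: 0.0306
```

```bash
python3 - <<'E'
from h import *
rep(); prof()
E
```

```text
t 24.13 TCP in bay mm [-4.7 -1.6  2.3] cell axis(bay) [ 0.993 -0.001 -0.119] F bay [ 1.5 -0.1 10.3] w 0.030614528436409393
flat rim [213] copper end [315] [[198, 124, 93], [154, 152, 152], [101, 100, 93], [47, 26, 19], [112, 17, 17], [58, 29, 33], [29, 31, 35], [26, 27, 31], [27, 29, 34]]
```

{"op": "drive_tool", "data": {
  "moves": [
    [[0,0,-0.04],[0,0,0],20],
    [[-0.08,0,-0.03],[0,0,0],20],
    [[-0.08,0,-0.01],[0,0,0],20],
    [[0,0,0],[0,0,0],20],
    [[0,0,0],[0,0,0],20],
    [[0,0,0],[0,0,0],20],
    [[0,0,0],[0,0,0],20],
    [[0,0,0],[0,0,0],20]
  ]
}}

```text
time_s: 24.85
position: [0.5857, 0.2373, 0.0611]
ee_rot: [-0.089, 0.994, -0.006, -0.059]
contact_force: [0.3, -2.2, 4.6]
gripper_width: 0.0306
```

```bash
python3 - <<'E'
from h import *
rep(); prof()
E
```

```text
t 24.85 TCP in bay mm [-0.6 -1.6  2.6] cell axis(bay) [ 0.993 -0.001 -0.118] F bay [-0.1 -2.2  4.6] w 0.03058319512563304
flat rim [212] copper end [324] [[174, 46, 26], [161, 12, 8], [175, 12, 8], [204, 14, 8], [183, 19, 16], [73, 30, 33], [30, 31, 35], [26, 27, 32], [27, 29, 34]]
```

{"op": "drive_tool", "data": {
  "moves": [
    [[-0.06,0,-0.01],[0,0,0],20],
    [[-0.06,0,-0.01],[0,0,0],20],
    [[0,0,0],[0,0,0],20],
    [[0,0,0],[0,0,0],20],
    [[0,0,0],[0,0,0],20],
    [[0,0,0],[0,0,0],20],
    [[0,0,0],[0,0,0],20],
    [[0,0,0],[0,0,0],20]
  ]
}}

```text
time_s: 25.57
position: [0.5861, 0.2375, 0.061]
ee_rot: [-0.089, 0.994, -0.006, -0.062]
contact_force: [-5.3, -3.4, 7.2]
gripper_width: 0.0305
```

```bash
python3 - <<'E'
from h import *
rep(); c=prof(); save(c,"w8.png",(100,80,430,330),2.2)
E
```

```text
t 25.57 TCP in bay mm [-0.2 -1.5  2.5] cell axis(bay) [ 0.992 -0.001 -0.125] F bay [-5.8 -2.4  7.2] w 0.03053546424499658
flat rim [212] copper end [324] [[166, 27, 16], [162, 12, 8], [190, 14, 9], [206, 15, 9], [184, 19, 16], [74, 30, 34], [30, 31, 35], [25, 27, 31], [27, 29, 34]]
```

View pics/w8.png

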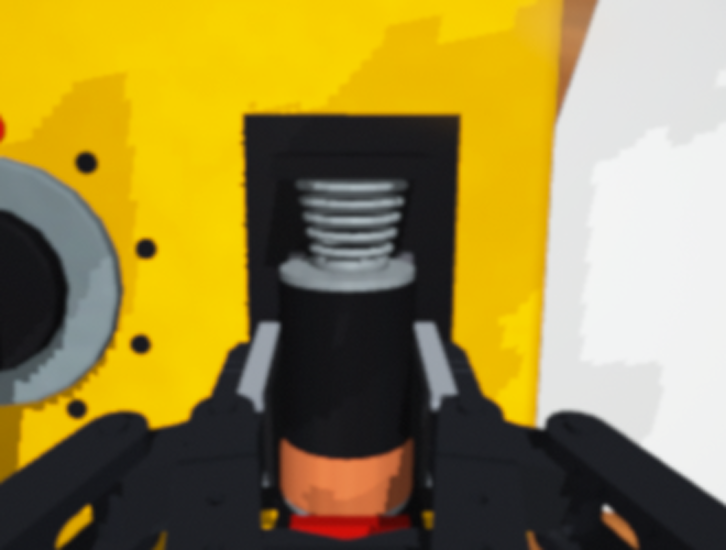

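The cell is against the contact wall: 3 mm commanded moved it 0.4 mm, and Fx reversed. The red lip (350,525) now covers the copper rim, with the cell at 347 against lip and spring at 350. I'll relax the push, open and retreat.

{"op": "drive_tool", "data": {
  "moves": [
    [[0.06,0.02,-0.02],[0,0,0],20],
    [[0.02,0,-0.02],[0,0,0],20],
    [[0,0,0],[0,0,0],30],
    [[0,0,0],[0,0,0],36],
    [[0,0,0],[0,0,0],42],
    [[0,0,0],[0,0,0],48],
    [[0,0,0],[0,0,0],52],
    [[0,0,0],[0,0,0],52]
  ],
  "force": 30
}}

```text
time_s: 26.28
position: [0.5877, 0.2395, 0.0631]
ee_rot: [-0.09, 0.994, -0.005, -0.058]
contact_force: [-0.0, 0.0, -0.7]
gripper_width: 0.0519
```

{"op": "drive_tool", "data": {
  "moves": [
    [[0,0,0],[0,0,0],52],
    [[0,0,0],[0,0,0],52],
    [[0,0,-0.4],[0,0,0],52],
    [[0,0,-0.7],[0,0,0],52],
    [[0,0,-0.9],[0,-0.3,0],52],
    [[0,0,-0.9],[0,-0.3,0],52],
    [[0,0,-0.9],[0,-0.3,0],52],
    [[0,0,-0.9],[0,-0.3,0],52]
  ]
}}

```text
time_s: 26.95
position: [0.5971, 0.2406, 0.1818]
ee_rot: [-0.089, 0.996, 0.001, 0.005]
contact_force: [0.0, 0.8, 0.4]
gripper_width: 0.0519
```

{"op": "drive_tool", "data": {
  "moves": [
    [[0.8,0,0],[0,0,0],52],
    [[0.8,0,0],[0,0,0],52],
    [[0,0,0],[0,0,0],52],
    [[0,0,0],[0,0,0],52],
    [[0,0,0],[0,0,0],52],
    [[0,0,0],[0,0,0],52],
    [[0,0,0],[0,0,0],52],
    [[0,0,0],[0,0,0],52]
  ]
}}

```text
time_s: 27.62
position: [0.5578, 0.2333, 0.1792]
ee_rot: [-0.089, 0.996, 0.0, 0.004]
contact_force: [-0.6, -1.2, -0.6]
gripper_width: 0.052
```

```bash
python3 - <<'E'
from h import *
import pickle
rep(); c=cam("wrist"); t=cam("top"); pickle.dump((c,t),open("w9.pkl","wb"))
for n,p in (("bay",BAY),("lip",BAY+BR@[.0245,0,.018]),("flat top",BAY+BR@[-.0285,0,.0165]),("knob",BAY+BR@[-.02,-.095,.0255])): print(n,np.round(proj(c,p),0))
a=cv2.resize(c["im"],None,fx=1.5,fy=1.5,interpolation=cv2.INTER_CUBIC); b=cv2.resize(t["im"][140:250,120:220],(200,220)); a[356:,568:]=b
cv2.imwrite("pics/w9.png",a[:,:,::-1])
E
```

```text
t 27.62 TCP in bay mm [-28.8  -0.5 120.7] cell axis(bay) [ 1.    -0.001  0.008] F bay [-0.8 -1.1 -0.6] w 0.05200456620861388
bay [257. 215.]
lip [257. 247.]
flat top [257. 193.]
knob [148. 206.]
```

View pics/w9.png

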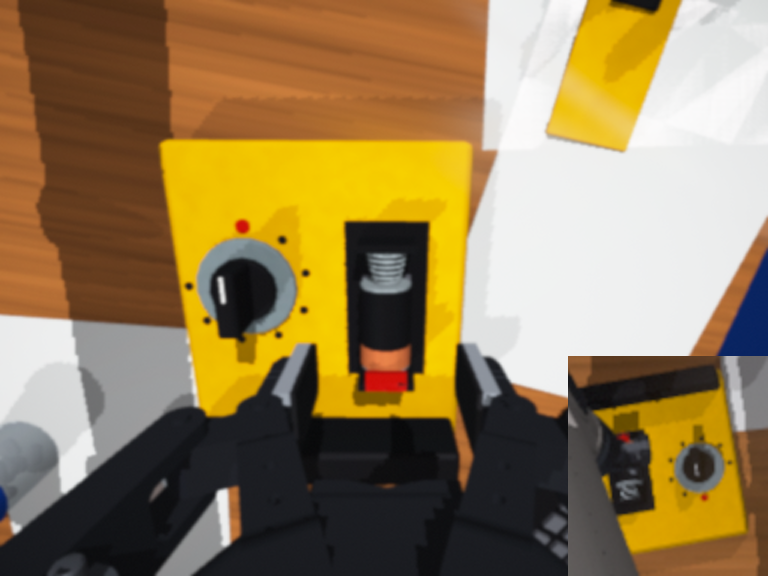

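The cell is seated straight (386, lip 386, spring 387), with its flat rim at row 290 and lip edge at row 370, both as predicted for a seated cell. The knob's mark is on the red dot side. I'll check the dimmer angle numerically, then hand in.

```bash
python3 - <<'E'
from h import *
import pickle
c,t=pickle.load(open("w9.pkl","rb"))
hsv=cv2.cvtColor(c["im"],cv2.COLOR_RGB2HSV); m=((hsv[:,:,1]<80)&(hsv[:,:,2]>130)); z=np.zeros_like(m); z[178:210,143:154]=m[178:210,143:154]
ys,xs=np.nonzero(z); P=np.array([onz(c,x,y,.084)[:2] for x,y in zip(xs,ys)]); u=np.linalg.svd(P-P.mean(0))[2][0]
print(len(P),"mark yaw",np.degrees(np.arctan2(u[1],u[0])),"expect ~10.3 (mod 180)", (BR.T@np.r_[P.mean(0)-BAY[:2],0]*1000).round(1),"expect x<-20,y -95")
rep(); ticket.hand_in(); print("handed in")
E
```

```text
63 mark yaw 11.096146953226318 expect ~10.3 (mod 180) [-31.9 -94.4   0. ] expect x<-20,y -95
t 27.72 TCP in bay mm [-29.   -0.5 120.7] cell axis(bay) [ 1.    -0.001  0.008] F bay [-0.9  0.   0.2] w 0.05246226807786518
the job is handed in; nothing more can be done
handed in
```

I turned the dimmer to its off stop and loaded the fresh cell into the bay. I handed the job in at about 28 s of the 58 s allowed, and the hand-in gave no verdict.

**How it went:** I pressed the flat end about 10–15 mm back on the spring (about 12 N), then rolled the button end down and slid it forward under the lip. On the first slide forward the cell had slipped about 0.1 rad nub-up in the jaws and met the lip. I backed off, corrected the tilt, and it then slid under to the contact wall.

**Last checks:**
- **Dimmer:** the white mark reads about 0.01 rad from the lamp's axis, on the red-dot side.
- **Cell:** it lies straight and central, with the flat rim and the lip edge where a seated cell should show them. The copper rim is under the lip and the spring is on the flat end. I did not measure its height or the spring's travel directly.
- **Robot:** it is clear of everything, with contact force near zero.
- **Other things:** I touched nothing else that I know of, but I did not measure the other objects again at the end.

**Disagreements:**
- The wrist camera read lengths about 3–7% short.
- The first overhead fix of the lamp was about 6–8 mm off, so I used the wrist camera's fix of the bay instead. Its two readings agreed to about 2 mm.

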